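Take the grinder parts pile apart, pack casting and spacer, put cover and wheel away

TASK

Take the pile of grinder parts apart: put the pink grinding wheel over the pin of the white wheel stand and the aluminium cover upright in the middle of the black tray, and pack the red box with the heavy blue casting flat in the middle of its floor and the light yellow spacer flat and centred on top of the casting. Set everything down rather than dropping it, and leave the yellow oil bottle standing where it is. The green mat is free for anything you must lay aside on the way.

Things in the scene. Friction and masses are not known exactly. Their poses are not given: they have to be found in the camera images.
- casting: blue painted casting, the lowest part of the pile, 0.5 to 0.9 kg: block 110 (x) x 56 (y) x 34 (z) mm with a 40 mm wide, 12 mm high foot at each end, 144 mm long (x) over the feet; flat top at 34 mm. Origin at the centre of its underside, z up, x lengthwise. Grip it across its 56 mm width
- cover: aluminium cover, a block with dark cooling slots, 96 (x) x 48 (y) x 26 (z) mm, 0.13 to 0.24 kg, lying on the casting at the start, roughly lengthwise along it. Origin at the centre of its underside, z up, x lengthwise. Grip it across its 48 mm width
- spacer: yellow hard-fibre spacer plate with two dark dots, 76 (x) x 38 (y) x 12 (z) mm, about 0.05 kg, lying on the cover at the start, roughly lengthwise along it. Origin at the centre of its underside, z up, x lengthwise. Grip it across its 38 mm width
- wheel: pink ring-shaped grinding wheel, 50 mm outside diameter, 24 mm bore, 18 mm high, about 0.06 kg, lying flat on the spacer at the start, top of the pile. Origin at the centre of its underside, z along its axis, up. Grip it across its outside diameter
- box: open red plastic box fixed to the bench, 196 (x) x 140 (y) x 45 (z) mm outside, walls and floor 5 mm thick, so the inside is 186 x 130 mm. Origin at the centre of its underside, x lengthwise
- tray: shallow open black tray fixed to the bench, 160 (x) x 130 (y) x 18 (z) mm outside, walls and floor 4 mm thick. Origin at the centre of its underside, x lengthwise
- wheel_stand: white plastic block fixed to the bench, 90 x 90 x 14 mm, with an upright steel pin in its middle, 8 mm in diameter, rising 14 mm above the block's top. Origin at the centre of the block's underside, below the pin, z up
- mat: green flat mat fixed to the bench, 130 (x) x 100 (y) x 3 (z) mm, empty: a free place to lay something aside. Origin at the centre of its underside, x lengthwise
- oil_bottle: small yellow bottle with a red cap, 38 mm in diameter, 105 mm tall, standing loose on the bench; to be left alone. Origin at the centre of its underside
Not all that is in view belongs to the job. Leave any turquoise look-alike of the casting alone.

How it is judged:
At the end, for the whole second after the job is handed in: Casting flat on the box floor within 20 mm of the box's centre; spacer flat on top of the casting within 15 mm of its centre; cover flat and upright on the tray floor within 20 mm of its centre; wheel flat on the wheel stand with the pin in its bore (within 12 mm); all at rest (horizontal distance between casting and box below 0.02 m and z of casting in the frame of box below 0.01 m and horizontal distance between spacer and casting below 0.015 m and z of spacer in the frame of casting between 0.029 and 0.039 m and horizontal distance between cover and tray below 0.02 m and z of cover in the frame of tray below 0.009 m and horizontal distance between wheel and wheel_stand below 0.012 m and z of wheel in the frame of wheel_stand between 0.009 and 0.019 m and angle between each of casting, cover, spacer, wheel's own z axis and vertical below 0.1 rad and linear speed of each of casting, cover, spacer, wheel below 0.02 m/s); the robot touches nothing.
It fails at once if the oil bottle is shifted by more than 20 mm or tipped over (distance of oil_bottle from where it was at the start of the episode above 0.02 m or angle between oil_bottle's own z axis and vertical above 0.5 rad).
It fails at once if the casting is dropped (falls free of the fingers at more than 0.6 m/s) (linear speed of casting above 0.6 m/s and contact force between casting and the fingers below 0.2 N and contact force between casting and anything else below 0.2 N).
It fails at once if the cover is dropped (falls free of the fingers at more than 0.6 m/s) (linear speed of cover above 0.6 m/s and contact force between cover and the fingers below 0.2 N and contact force between cover and anything else below 0.2 N).
It fails at once if the spacer is dropped (falls free of the fingers at more than 0.6 m/s) (linear speed of spacer above 0.6 m/s and contact force between spacer and the fingers below 0.2 N and contact force between spacer and anything else below 0.2 N).
It fails at once if the wheel is dropped (falls free of the fingers at more than 0.6 m/s) (linear speed of wheel above 0.6 m/s and contact force between wheel and the fingers below 0.2 N and contact force between wheel and anything else below 0.2 N).
It also fails if it takes over 131 s, if anything falls off the work surface, if the arm or the gripper's body presses on something with over 40 N, if the wrist force passes 120 N, or if a joint passes its speed limit or range.

ROBOT

A 6-joint arm with a two-finger parallel gripper is mounted at the origin on the work surface. World frame = base frame: x ahead of the robot, y to its left, z up, the work surface at z = 0. Lengths are in m, angles in rad, forces in N, time in s.
With the tool pointing down it reaches from about 0.375 to 0.9 m from the base axis. Payload 3.1 kg.
Tool frame: the origin (TCP) lies between the finger pads; the fingertips stand 22 mm ahead of it and the grasp point (between the pads) lies 3 mm ahead of it; z points along the fingers, y is the line along which they close (so a half turn about z gives the same grasp; the last joint's range is limited). The gripper opens to 87 mm and grips with 3 to 60 N. Pads are 19 mm wide; open, the fingers measure 117 mm over their backs; the gripper's body (75 mm by 190 mm) begins 51 mm behind the grasp point.
Start: joints at [0.985, 0.527, 1.433, -0, 1.181, -0.178], TCP at [0.248, 0.574, 0.245] pointing down, gripper open.
Joint ranges: [-3.08, 3.08], [-0.75, 2.2], [0.22, 2.44], [-1.43, 4.57], [0, 2.65], [-2.85, 2.85]. Speed limits (rad/s): [2.79, 2.79, 3.14, 3.14, 3.14, 3.14].

INTERFACE

Orientations are given as a unit quaternion [x, y, z, w].
In Python, from rig import get_obs, camera, get_calibration, hand_in, cut_out gives the robot as it stands.
- The arm moves only by the shell command python3 -m inch 'ROWS' [OPENING] [FORCE]. ROWS is JSON, one flat list of numbers, 6 for each row, row after row: the shift along the tool's x, y, z scaled (see below), then the turn, a rotation vector about the tool's x, y, z scaled (see below). A call has 1 to 20 rows; each row is the pose to reach, as a shift and turn from the pose commanded when the call began, along the tool's axes at that moment; what a row does not reach only later rows make up. The controller multiplies each number of a shift by 0.08 m and each number of a turn by 90 degrees. A row lasts 1/12 s, in which the tool goes at most 41.7 mm and 7.16 degrees, less where a joint would pass 70% of its speed; a pose out of reach is approached as far as the arm can. A call with a number of a shift or a turn outside -1 to 1 is refused whole. A call with a gripper value outside its range is refused whole. OPENING is the finger opening in mm, from 0 to 87, set as the call begins (- or left out, the last holds). The fingers move at their own pace and stop on an object; FORCE is the grip in N (left out, the last holds). Time passes only in rows, so rows that repeat a pose let the fingers close. It gives the time, the measured TCP pose, the force, the opening and the grip force at its end, in the units of the state.
- get_obs(): the state, without advancing time (a new reading comes with each control period).
- camera(name): name is "side" or "top"; returns the picture (400x640x3 uint8, red, green, blue); there is no depth.
- get_calibration(name): a dict with "vertical_fov" (degrees; the focal length in pixels is half the picture's height over the tangent of half this angle, whatever the lens; pixels are square), "cx", "cy" (the principal point, pixels), "T" (4x4, takes a point from camera to world coordinates). Camera axes: x right, y down, z forward; pixel columns grow to the right and rows downward; lengths in m; the calibration is good to about 2 mm. A picture is of the moment at which its call begins. get_calibration takes no time and is no camera call.
- hand_in(): hands the job in; it is judged then, once.
Trained networks look in the newest picture that a camera, given by its name, has taken for a name from the list of things; names that differ only in an ending like _2 or _b are one class to them, and where a whole thing is asked for, a point or a joint stands for the part that bears it (a point fixed in the world has none). Each returns a list of dicts, best first, with "conf" (0 to 1); they miss things now and then, are a little off and sometimes report something else, mostly with a low value. They report only what shows in the picture. A call takes as long as a camera call. They do not tell look-alikes from the thing itself.
- cut_out(camera, thing): "region" (400x640 bool, what is visible of it) and "bbox" ([left, top, right, bottom] in pixels, round what is visible of it).
The state is a dict: "time": time; "q": joint angles; "joint_velocities": joint speeds; "joint_torque": joint torques, N m; "position": TCP position; "tool_rot": TCP orientation; "ft_force": force on the tool from outside, world axes, zero at the start; "moment": the same for the moment, N m; "grip_width": finger opening in m; "grip_force": force on a finger pad.
Only numpy, scipy, OpenCV 4.12 (cv2) and the standard library are available. Lean on these libraries where they do the work, as an engineer would, in place of code of your own. Each camera call takes 0.05 s, during which the arm holds its last target. There are 200 camera calls.

## Working session

There is one attempt and no reset: what is moved stays moved. The work goes in short steps, Python scripts to look and compute and a shell command to move; the robot and the scene stay as the last step left them, time stands still between calls to the robot, and variables do not carry over. Pictures are saved under pics/ and viewed, at most 14 in all, crops included, and the job is handed in when it is done.

```bash
ls; mkdir -p pics; python3 - <<'E'
from rig import *
import cv2,numpy as np
for n in("top","side"):
    im=camera(n); cv2.imwrite(f"pics/{n}0.png",im[:,:,::-1]); c=get_calibration(n); print(n,c)
o=get_obs(); print({k:np.round(v,3).tolist() for k,v in o.items()})
E
```

```text
pics
top {'vertical_fov': 44.23228543222342, 'cx': 317.2931709543051, 'cy': 197.58039944588455, 'T': array([[-0.00509675, -0.99679418,  0.079846  ,  0.44598113],
       [-0.99975325,  0.00680569,  0.02114541,  0.05332467],
       [-0.02162103, -0.07971853, -0.99658291,  1.3887499 ],
       [ 0.        ,  0.        ,  0.        ,  1.        ]])}
side {'vertical_fov': 45.125570552917864, 'cx': 322.0958256026808, 'cy': 201.71057819712422, 'T': array([[ 0.94383888, -0.18850298,  0.27135732,  0.20831502],
       [-0.33039435, -0.53154112,  0.77993821, -0.98234326],
       [-0.0027831 , -0.82579093, -0.56396949,  0.81098063],
       [ 0.        ,  0.        ,  0.        ,  1.        ]])}
{'time': 0.1, 'q': [0.985, 0.528, 1.434, -0.0, 1.181, -0.179], 'joint_velocities': [-0.0, -0.002, -0.003, 0.0, -0.0, 0.0], 'joint_torque': [-0.0, -44.099, -17.715, 0.064, 0.053, -0.0], 'position': [0.247, 0.573, 0.244], 'tool_rot': [0.202, 0.979, -0.001, -0.0], 'ft_force': [-0.314, -0.164, -0.059], 'moment': [0.005, -0.009, -0.016], 'grip_force': 0.0, 'grip_width': 0.087}
```

View pics/top0.png

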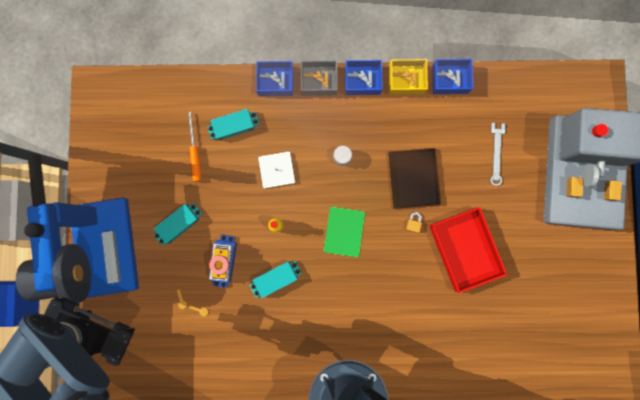

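View pics/side0.png

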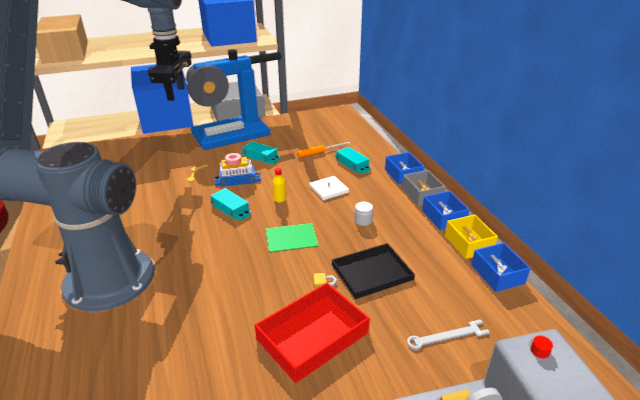

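The pile (blue casting, with cover, spacer and pink wheel on it) is at top px (222,260). The stand is at (277,170), bottle (275,225), mat (345,232), tray (414,178) and box (468,250). The three turquoise look-alikes are at (233,124), (177,224) and (275,280). The pile is the one with the pink wheel on top. I'll fit poses by mask in both views and confirm with a crop.

```bash
cat > h.py <<'E'
from rig import *
import cv2,numpy as np
from scipy.optimize import minimize
from scipy.spatial.transform import Rotation as R
S={'casting':(.144,.056,.034),'cover':(.096,.048,.026),'spacer':(.076,.038,.012),'wheel':(.05,.05,.018),'box':(.196,.14,.045),
'tray':(.16,.13,.018),'wheel_stand':(.09,.09,.014),'mat':(.13,.1,.003),'oil_bottle':(.038,.038,.105)}
ROUND=('wheel','oil_bottle')
def proj(n,P):
    c=get_calibration(n);f=200/np.tan(np.radians(c['vertical_fov']/2));T=c['T']
    p=(np.asarray(P)-T[:3,3])@T[:3,:3]
    return p[:,:2]/p[:,2:]*f+[c['cx'],c['cy']]
def back(n,uv,z):
    c=get_calibration(n);f=200/np.tan(np.radians(c['vertical_fov']/2));T=c['T']
    d=T[:3,:3]@np.array([(uv[0]-c['cx'])/f,(uv[1]-c['cy'])/f,1]);o=T[:3,3]
    return o+d*(z-o[2])/d[2]
def verts(t,x,y,yaw,z):
    sx,sy,sz=S[t]
    if t in ROUND:
        a=np.linspace(0,2*np.pi,24,endpoint=False);b=np.c_[np.cos(a),np.sin(a)]*sx/2
    else: b=np.array([[-1,-1],[1,-1],[1,1],[-1,1]])*[sx/2,sy/2]
    c,s=np.cos(yaw),np.sin(yaw);b=b@np.array([[c,s],[-s,c]])+[x,y]
    return np.vstack([np.c_[b,np.full(len(b),z+h)] for h in(0,sz)])
def find(t,z0,near=None,views=('top','side'),fresh=True):
    """mask fit; near: world xy of expected place"""
    m={}
    for n in views:
        if fresh: camera(n)
        r=cut_out(n,t)
        if near is not None:
            e=proj(n,[[*near,z0+S[t][2]/2]])[0]
            r=[q for q in r if np.hypot(*(np.array([(q['bbox'][0]+q['bbox'][2])/2,(q['bbox'][1]+q['bbox'][3])/2])-e))<25]
        if r: m[n]=r[0]
    if not m: return None
    n=list(m)[0];ys,xs=np.nonzero(m[n]['region'])
    x0=back(n,(xs.mean(),ys.mean()),z0+S[t][2]*.8)
    U=4
    M={k:cv2.resize(q['region'].astype(np.uint8),None,fx=U,fy=U,interpolation=cv2.INTER_NEAREST) for k,q in m.items()}
    def cost(p):
        l=0
        for k,q in M.items():
            h=cv2.convexHull(((proj(k,verts(t,p[0],p[1],p[2],z0))+.5)*U).astype(np.float32))
            g=np.zeros_like(q);cv2.fillConvexPoly(g,np.round(h*16).astype(np.int32),1,shift=4)
            l+=1-(g&q).sum()/(g|q).sum()
        return l/len(M)
    best=None
    for a in ([0] if t in ROUND else np.radians(np.arange(0,180,22.5))):
        s=np.array([[x0[0],x0[1],a]]*4)+[[0,0,0],[.01,0,0],[0,.01,0],[0,0,.2]]
        o=minimize(cost,s[0],method='Nelder-Mead',options=dict(initial_simplex=s,xatol=2e-4,fatol=1e-4))
        if best is None or o.fun<best.fun: best=o
    x,y,a=best.x
    return dict(x=round(x,4),y=round(y,4),yaw=round(np.degrees(a)%180,1),cost=round(best.fun,3),conf={k:round(q['conf'],2) for k,q in m.items()})
def go(x,y,z,lineang=None):
    """needed shift (units of .08) in tool axes and turn (units of 90deg) about tool z; lineang = world angle (deg) of closing line"""
    o=get_obs();r=R.from_quat(o['tool_rot']).as_matrix();d=r.T@(np.array([x,y,z])-o['position'])/.08
    cur=np.degrees(np.arctan2(r[1,1],r[0,1]));t=0
    if lineang is not None:
        t=-((lineang-cur+90)%180-90)
    print('pos',np.round(o['position'],4),'line',round(cur,1),'tilt',np.round(np.degrees(np.arccos(-r[2,2])),2),'q6',round(o['q'][5],2),
     '\n shift',np.round(d,3),'turn',round(t/90,3))
E
python3 - <<'E'
from h import *
im=camera('top');camera('side')
cv2.imwrite('pics/pile.png',cv2.resize(im[190:310,150:310,::-1],None,fx=5,fy=5,interpolation=cv2.INTER_CUBIC))
for t,z in [('wheel',.072),('spacer',.06),('cover',.034),('casting',0),('box',0),('tray',0),('wheel_stand',0),('mat',0),('oil_bottle',0)]:
    print(t,find(t,z,near=None if t!='casting' else (.38,.35),fresh=False))
    if t in('tray','box','wheel_stand','mat'):print('   top',find(t,z,views=('top',),fresh=False))
E
```

```text
wheel {'x': np.float64(0.378), 'y': np.float64(0.343), 'yaw': np.float64(1.6), 'cost': np.float64(0.26), 'conf': {'top': 0.81, 'side': 0.58}}
spacer {'x': np.float64(0.3778), 'y': np.float64(0.3253), 'yaw': np.float64(173.6), 'cost': np.float64(0.787), 'conf': {'top': 0.57, 'side': 0.52}}
cover {'x': np.float64(0.3831), 'y': np.float64(0.3448), 'yaw': np.float64(175.9), 'cost': np.float64(0.61), 'conf': {'top': 0.6, 'side': 0.78}}
casting {'x': np.float64(0.3843), 'y': np.float64(0.3447), 'yaw': np.float64(171.4), 'cost': np.float64(0.586), 'conf': {'top': 0.94, 'side': 0.65}}
box {'x': np.float64(0.4125), 'y': np.float64(-0.328), 'yaw': np.float64(20.2), 'cost': np.float64(0.028), 'conf': {'top': 0.73, 'side': 0.96}}
   top {'x': np.float64(0.4114), 'y': np.float64(-0.3271), 'yaw': np.float64(19.9), 'cost': np.float64(0.03), 'conf': {'top': 0.73}}
tray {'x': np.float64(0.6123), 'y': np.float64(-0.1886), 'yaw': np.float64(4.1), 'cost': np.float64(0.037), 'conf': {'top': 0.92, 'side': 0.94}}
   top {'x': np.float64(0.6113), 'y': np.float64(-0.1885), 'yaw': np.float64(4.5), 'cost': np.float64(0.026), 'conf': {'top': 0.92}}
wheel_stand {'x': np.float64(0.64), 'y': np.float64(0.1984), 'yaw': np.float64(8.5), 'cost': np.float64(0.095), 'conf': {'top': 0.84, 'side': 0.65}}
   top {'x': np.float64(0.6385), 'y': np.float64(0.1971), 'yaw': np.float64(8.0), 'cost': np.float64(0.08), 'conf': {'top': 0.84}}
mat {'x': np.float64(0.4628), 'y': np.float64(0.009), 'yaw': np.float64(172.3), 'cost': np.float64(0.057), 'conf': {'top': 0.93, 'side': 0.81}}
   top {'x': np.float64(0.4616), 'y': np.float64(0.0081), 'yaw': np.float64(171.7), 'cost': np.float64(0.052), 'conf': {'top': 0.93}}
oil_bottle {'x': np.float64(0.4842), 'y': np.float64(0.1991), 'yaw': np.float64(20.9), 'cost': np.float64(0.26), 'conf': {'side': 0.6}}
```

View pics/pile.png

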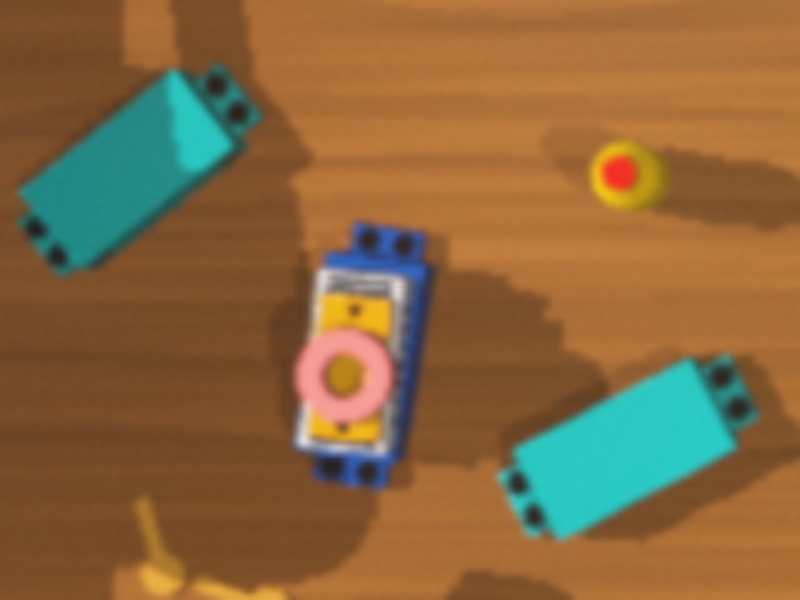

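The crop shows the blue casting with the whole stack on it, wheel centre near px (218.5,264.4), and the turquoise parts clear of it. This is the pile. Next I'll fix the ring hole in the fit and plan the move to the wheel.

```bash
python3 - <<'E'
s=open('h.py').read()
s=s.replace("    M={k:cv2.resize(q['region'].astype(np.uint8),","""    def fill(r):
        r=cv2.morphologyEx(r.astype(np.uint8),cv2.MORPH_OPEN,np.ones((2,2),np.uint8));c,_=cv2.findContours(r,cv2.RETR_EXTERNAL,cv2.CHAIN_APPROX_NONE);g=np.zeros_like(r)
        if c: cv2.drawContours(g,[max(c,key=cv2.contourArea)],-1,1,-1)
        return g
    M={k:cv2.resize(fill(q['region']),""")
open('h.py','w').write(s)
E
python3 - <<'E'
from h import *
camera('top');camera('side')
print(find('wheel',.072,fresh=False));print(find('wheel',.072,fresh=False,views=('top',)))
print(back('top',(218.5,264.4),.09), 'bottle',back('top',(274.5,224.6),.105))
go(.375,.345,.16,85)
E
```

```text
{'x': np.float64(0.3748), 'y': np.float64(0.3388), 'yaw': np.float64(10.3), 'cost': np.float64(0.248), 'conf': {'top': 0.82, 'side': 0.59}}
{'x': np.float64(0.3722), 'y': np.float64(0.3403), 'yaw': np.float64(7.0), 'cost': np.float64(0.157), 'conf': {'top': 0.82}}
[0.37545655 0.3417508  0.09      ] bottle [0.47882816 0.19267605 0.105     ]
pos [0.2478 0.5737 0.2446] line 66.6 tilt 0.0 q6 -0.18 
 shift [-2.593 -1.994  1.057] turn -0.204
```

```bash
python3 -m inch '[-0.3,-0.22,0,0,0,0,-0.6,-0.45,0,0,0,0,-0.87,-0.67,0,0,0,0]' 80 20
python3 -m inch '[-0.3,-0.22,0.1,0,0,0,-0.6,-0.45,0.2,0,0,0,-0.87,-0.67,0.3,0,0,0]'
python3 -m inch '[-0.3,-0.22,0.3,0,0,-0.07,-0.6,-0.45,0.5,0,0,-0.14,-0.86,-0.66,0.7,0,0,-0.204,-0.86,-0.66,0.7,0,0,-0.204,-0.86,-0.66,0.7,0,0,-0.204]'
python3 - <<'E'
from h import *
im=camera('top');camera('side')
cv2.imwrite('pics/w1.png',cv2.resize(camera('side')[130:210,180:300,::-1],None,fx=6,fy=6,interpolation=cv2.INTER_CUBIC))
go(.3745,.3415,.087,85)
E
```

```text
time: 1.8
position: [0.2908, 0.4962, 0.2445]
tool_rot: [0.202, 0.979, -0.0, 0.0]
ft_force: [0.1, -0.4, -0.5]
grip_width: 0.081
grip_force: 0.0
time: 2.05
position: [0.3339, 0.419, 0.2207]
tool_rot: [0.202, 0.979, 0.0, 0.0]
ft_force: [0.6, -0.1, 0.4]
grip_width: 0.0803
grip_force: 0.0
time: 2.47
position: [0.3756, 0.3432, 0.1639]
tool_rot: [0.046, 0.999, -0.0, -0.001]
ft_force: [0.4, 0.2, -0.4]
grip_width: 0.0801
grip_force: 0.0
pos [0.3756 0.3455 0.1653] line 85.0 tilt 0.11 q6 -0.96 
 shift [ 0.01  -0.052  0.978] turn -0.0
```

View pics/w1.png

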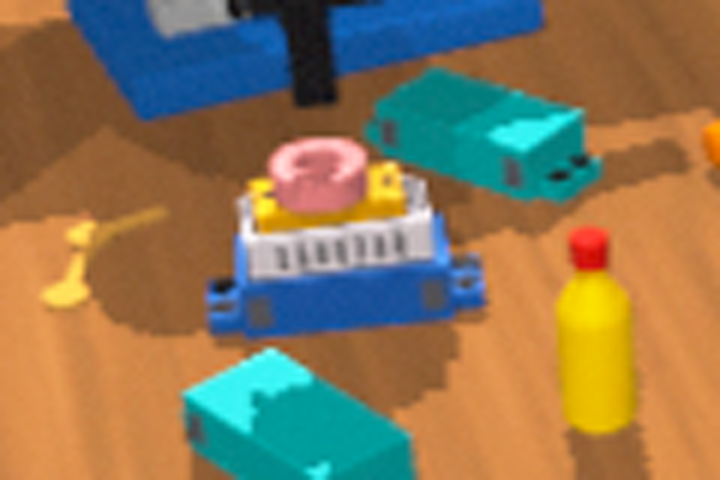

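The side crop shows the wheel lying flat near px (232.5,157), with the finger above it. I'll check this against the side view and then descend.

```bash
python3 - <<'E'
from h import *
print(back('side',(232.5,157.2),.09))
E
python3 -m inch '[0,-0.03,0.3,0,0,0,0,-0.03,0.6,0,0,0,0,-0.03,0.8,0,0,0,0,-0.03,0.95,0,0,0,0,-0.03,0.95,0,0,0,0,-0.03,0.95,0,0,0]'
python3 -m inch '[0,0,0.0,0,0,0,0,0,0,0,0,0,0,0,0,0,0,0,0,0,0,0,0,0,0,0,0,0,0,0,0,0,0,0,0,0,0,0,0,0,0,0,0,0,0,0,0,0,0,0,0,0,0,0,0,0,0,0,0,0]' 40 15
python3 - <<'E'
from h import *
go(.6395,.198,.25,85)
E
```

```text
[0.37573408 0.33588548 0.09      ]
time: 3.12
position: [0.3748, 0.343, 0.0888]
tool_rot: [0.043, 0.999, 0.0, 0.0]
ft_force: [0.2, 0.0, 0.7]
grip_width: 0.0801
grip_force: 0.0
time: 3.95
position: [0.3753, 0.342, 0.0889]
tool_rot: [0.044, 0.999, 0.0, 0.0]
ft_force: [0.1, -0.8, 4.8]
grip_width: 0.0489
grip_force: 15.0
pos [0.3753 0.342  0.0889] line 85.0 tilt 0.03 q6 -0.96 
 shift [-3.448 -1.504 -2.012] turn -0.0
```

```bash
python3 -m inch '[0,0,-0.2,0,0,0,0,0,-0.5,0,0,0,0,0,-0.8,0,0,0,0,0,-1,0,0,0]'
python3 -m inch '[-0.2,-0.1,-0.1,0,0,0,-0.5,-0.2,-0.3,0,0,0,-0.86,-0.37,-0.4,0,0,0]'
python3 -m inch '[-0.25,-0.1,0,0,0,0,-0.55,-0.24,0,0,0,0,-0.86,-0.38,0,0,0,0]'
python3 -m inch '[-0.3,-0.1,0,0,0,0,-0.6,-0.24,0,0,0,0,-0.86,-0.38,0,0,0,0]'
python3 -m inch '[-0.3,-0.1,0,0,0,0,-0.6,-0.24,0,0,0,0,-0.8,-0.33,0,0,0,0,-0.86,-0.37,0,0,0,0,-0.86,-0.37,0,0,0,0,-0.86,-0.37,0,0,0,0]'
python3 - <<'E'
from h import *
a=camera('side')[150:220,290:390,::-1];b=camera('top')[130:210,230:330,::-1]
r=lambda i,w,h:cv2.resize(i,(w,h),interpolation=cv2.INTER_CUBIC)
cv2.imwrite('pics/st.png',np.hstack([r(a,420,294),np.vstack([r(b,367,294)])]))
go(.6395,.198,.15,None)
print(proj('side',[[.6395,.198,.014],[.6395,.198,.028]]),proj('top',[[.6395,.198,.014],[.6395,.198,.028]]))
E
```

```text
time: 4.28
position: [0.3754, 0.3422, 0.1698]
tool_rot: [0.044, 0.999, 0.0, 0.0]
ft_force: [-0.4, 0.7, -0.6]
grip_width: 0.049
grip_force: 15.0
time: 4.53
position: [0.4407, 0.3071, 0.2017]
tool_rot: [0.042, 0.999, 0.0, 0.0]
ft_force: [0.1, 1.0, -1.1]
grip_width: 0.0489
grip_force: 15.0
time: 4.78
position: [0.5074, 0.2695, 0.2002]
tool_rot: [0.044, 0.999, -0.0, -0.0]
ft_force: [-0.2, -0.1, -0.7]
grip_width: 0.0489
grip_force: 15.0
time: 5.03
position: [0.5741, 0.2331, 0.1998]
tool_rot: [0.044, 0.999, -0.0, -0.0]
ft_force: [0.1, 0.5, -0.4]
grip_width: 0.0491
grip_force: 15.0
time: 5.53
position: [0.6375, 0.1986, 0.1997]
tool_rot: [0.044, 0.999, 0.0, -0.001]
ft_force: [-0.3, -0.0, -1.1]
grip_width: 0.049
grip_force: 15.0
pos [0.6371 0.1992 0.2001] line 85.0 tilt 0.13 q6 -1.35 
 shift [-0.033 -0.013  0.626] turn 0.0
[[328.31341316 185.35089559]
 [328.33392213 181.50139531]] [[276.21433889 168.40376412]
 [275.68902132 167.70804899]]
```

View pics/st.png

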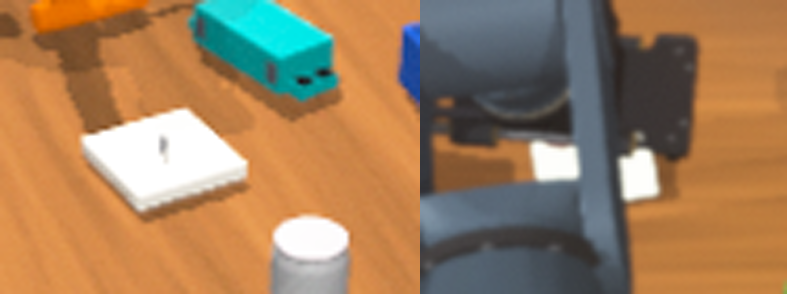

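The side crop shows the pin at about px (328.5,182–187). I'll refine its position by thresholding the white block in the first pictures.

```bash
python3 - <<'E'
from h import *
for n,(x0,y0,x1,y1) in dict(top=(250,145,305,195),side=(300,170,360,205)).items():
    im=cv2.imread(f'pics/{n}0.png')[y0:y1,x0:x1].min(2)
    m=(im>140).astype(np.uint8); 
    c=max(cv2.findContours(m,0,1)[0],key=cv2.contourArea); r=cv2.minAreaRect(c)
    q=cv2.approxPolyDP(cv2.convexHull(c),2.5,True)[:,0]+[x0,y0]
    M=cv2.moments(m,True);ctr=(M['m10']/M['m00']+x0,M['m01']/M['m00']+y0)
    print(n,m.sum(),np.round(ctr,2),q.tolist(),back(n,ctr,.012))
b=dict(near=None)
print('pin side',back('side',(328.4,182.7),.028),back('side',(328.4,187),.014))
E
```

```text
top 1061 [276.06 169.42] [[289, 152], [294, 182], [263, 187], [258, 157]] [0.63688748 0.19865527 0.012     ]
side 598 [329.05 187.33] [[348, 191], [322, 199], [309, 182], [335, 176]] [0.63883581 0.18949458 0.012     ]
pin side [0.63733045 0.19141459 0.028     ] [0.63653121 0.189019   0.014     ]
```

```bash
python3 -m inch '[0,-0.027,0.3,0,0,0,0,-0.027,0.6,0,0,0,0,-0.027,0.9,0,0,0,0,-0.027,1,0,0,0]'
python3 -m inch '[0,0,0.2,0,0,0,0,0,0.4,0,0,0,0,0,0.6,0,0,0,0,0,0.8,0,0,0,0,0,0.8,0,0,0,0,0,0.8,0,0,0]'
python3 - <<'E'
from h import *
cv2.imwrite('pics/pin.png',cv2.resize(camera('side')[130:220,270:390,::-1],None,fx=6,fy=6,interpolation=cv2.INTER_CUBIC))
go(.637,.197,.0375)
E
```

```text
time: 5.97
position: [0.635, 0.1969, 0.1172]
tool_rot: [0.043, 0.999, -0.001, -0.004]
ft_force: [-0.8, -0.5, -1.2]
grip_width: 0.0491
grip_force: 15.0
time: 6.47
position: [0.6377, 0.1968, 0.0564]
tool_rot: [0.043, 0.999, -0.0, -0.001]
ft_force: [-0.2, 0.3, 0.0]
grip_width: 0.0486
grip_force: 15.0
pos [0.6387 0.1969 0.0574] line 85.0 tilt 0.04 q6 -1.35 
 shift [ 0.021 -0.     0.249] turn 0.0
```

View pics/pin.png

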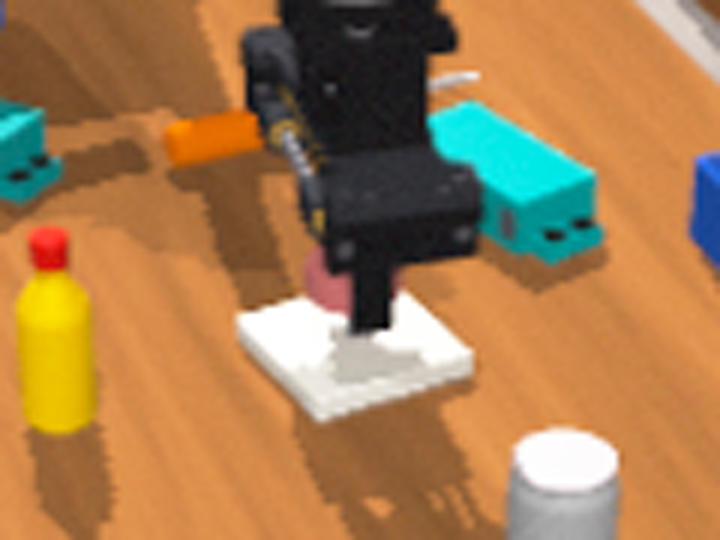

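The wheel hangs over the middle of the block at about px (329,177). I'll lower it over the pin.

```bash
python3 -m inch '[0.025,0,0.08,0,0,0,0.025,0,0.15,0,0,0,0.025,0,0.2,0,0,0,0.025,0,0.24,0,0,0,0.025,0,0.24,0,0,0,0.025,0,0.24,0,0,0,0.025,0,0.24,0,0,0]'
```

```text
time: 7.1
position: [0.6367, 0.1964, 0.0374]
tool_rot: [0.044, 0.999, -0.0, 0.0]
ft_force: [1.3, -0.2, -0.1]
grip_width: 0.049
grip_force: 15.0
```

```bash
python3 -m inch '[0,0,0,0,0,0,0,0,0,0,0,0,0,0,0,0,0,0,0,0,0,0,0,0,0,0,0,0,0,0,0,0,0,0,0,0]' 66
python3 -m inch '[0,0,-0.2,0,0,0,0,0,-0.5,0,0,0,0,0,-0.8,0,0,0,0,0,-1,0,0,0]'
python3 -m inch '[0.2,0.1,-0.3,0,0,0,0.4,0.2,-0.6,0,0,0,0.6,0.27,-0.8,0,0,0,0.86,0.37,-0.8,0,0,0]'
python3 -m inch '[0.3,0.15,0,0,0,0,0.6,0.25,0,0,0,0,0.9,0.38,0,0,0,0]'
python3 - <<'E'
from h import *
a=camera('side')[150:220,290:390,::-1];b=camera('top')[190:310,170:290,::-1]
r=lambda i,w,h:cv2.resize(i,(w,h),interpolation=cv2.INTER_CUBIC)
cv2.imwrite('pics/w2.png',np.hstack([r(a,400,280),r(b,400,400)[:280]*0+r(b,400,280)]))
print('wheel',find('wheel',.014,fresh=False),find('wheel',.014,fresh=False,views=('side',)))
for v in(('top','side'),('top',)): print('spacer',find('spacer',.06,fresh=False,views=v))
go(.378,.343,.16)
E
```

```text
time: 7.6
position: [0.6367, 0.1964, 0.0374]
tool_rot: [0.044, 0.999, 0.0, 0.0]
ft_force: [0.1, -0.8, -0.1]
grip_width: 0.0655
grip_force: 0.0
time: 7.93
position: [0.6374, 0.1966, 0.1194]
tool_rot: [0.044, 0.999, 0.0, 0.001]
ft_force: [0.7, 0.2, -0.5]
grip_width: 0.066
grip_force: 0.0
time: 8.27
position: [0.5734, 0.2325, 0.1857]
tool_rot: [0.044, 0.999, 0.001, 0.005]
ft_force: [1.1, 0.3, 0.1]
grip_width: 0.0661
grip_force: 0.0
time: 8.52
position: [0.5005, 0.2687, 0.1817]
tool_rot: [0.044, 0.999, 0.0, 0.0]
ft_force: [-0.4, 0.8, -0.4]
grip_width: 0.0659
grip_force: 0.0
wheel {'x': np.float64(0.6361), 'y': np.float64(0.1958), 'yaw': np.float64(11.0), 'cost': np.float64(0.197), 'conf': {'top': 0.77, 'side': 0.76}} {'x': np.float64(0.6422), 'y': np.float64(0.1951), 'yaw': np.float64(3.9), 'cost': np.float64(0.16), 'conf': {'side': 0.76}}
spacer {'x': np.float64(0.3836), 'y': np.float64(0.3375), 'yaw': np.float64(174.4), 'cost': np.float64(0.097), 'conf': {'side': 0.72}}
spacer None
pos [0.5029 0.2681 0.1814] line 84.9 tilt 0.06 q6 -1.19 
 shift [1.638 0.795 0.266] turn 0.0
```

View pics/w2.png

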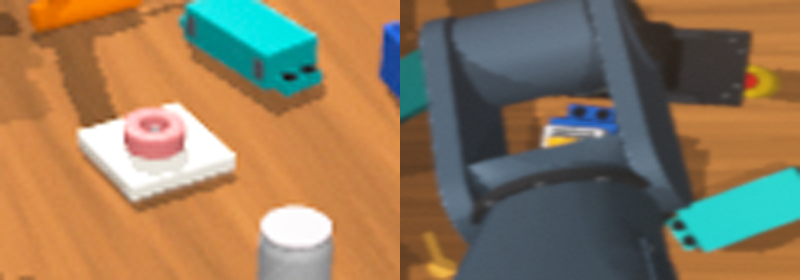

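The wheel lies flat around the pin at side px (329,182). The spacer is next.

```bash
python3 - <<'E'
from h import *
p=back('top',(219.8,263.2),.072);print(p)
go(p[0],p[1],.1,85)
E
```

```text
[0.37764267 0.34229928 0.072     ]
pos [0.5029 0.2681 0.1814] line 84.9 tilt 0.06 q6 -1.19 
 shift [1.642 0.785 1.016] turn -0.001
```

```bash
python3 -m inch '[0.25,0.12,0,0,0,0,0.55,0.26,0,0,0,0,0.81,0.39,0,0,0,0]'
python3 -m inch '[0.25,0.12,0.2,0,0,0,0.55,0.26,0.4,0,0,0,0.75,0.36,0.6,0,0,0,0.81,0.395,0.8,0,0,0,0.81,0.395,0.8,0,0,0,0.81,0.395,0.8,0,0,0]' 62
python3 - <<'E'
from h import *
go(.379,.3423,.0835,85)
cv2.imwrite('pics/s1.png',cv2.resize(camera('side')[130:210,190:290,::-1],None,fx=6,fy=6,interpolation=cv2.INTER_CUBIC))
E
```

```text
time: 9.17
position: [0.4399, 0.3049, 0.1811]
tool_rot: [0.045, 0.999, 0.0, -0.0]
ft_force: [0.1, 0.1, 0.8]
grip_width: 0.0662
grip_force: 0.0
time: 9.67
position: [0.3784, 0.3422, 0.1168]
tool_rot: [0.044, 0.999, -0.0, -0.0]
ft_force: [0.6, 0.6, 0.0]
grip_width: 0.0619
grip_force: 0.0
pos [0.3784 0.3422 0.1168] line 85.0 tilt 0.07 q6 -0.97 
 shift [-0.008  0.002  0.416] turn -0.0
```

View pics/s1.png

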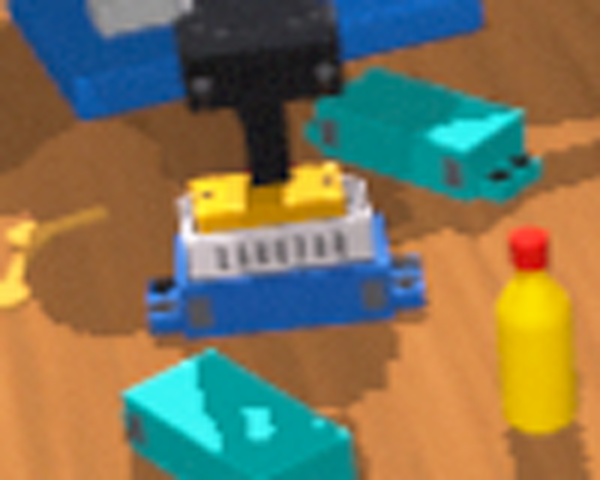

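The near finger is centred on the spacer, at crop (268,180). I'll grip it and carry it to the mat.

```bash
python3 -m inch '[0,0,0.2,0,0,0,0,0,0.35,0,0,0,0,0,0.41,0,0,0,0,0,0.41,0,0,0,0,0,0.41,0,0,0]'
python3 -m inch '[0,0,0,0,0,0,0,0,0,0,0,0,0,0,0,0,0,0,0,0,0,0,0,0,0,0,0,0,0,0,0,0,0,0,0,0,0,0,0,0,0,0,0,0,0,0,0,0,0,0,0,0,0,0]' 25 15
python3 -m inch '[0,0,-0.2,0,0,0,0,0,-0.5,0,0,0,0,0,-0.8,0,0,0,0,0,-1,0,0,0]'
python3 - <<'E'
from h import *
go(.462,.0085,.18)
E
```

```text
time: 10.13
position: [0.3791, 0.3423, 0.0851]
tool_rot: [0.044, 0.999, 0.0, 0.001]
ft_force: [-0.7, -0.1, -0.8]
grip_width: 0.0621
grip_force: 0.0
time: 10.88
position: [0.3781, 0.3425, 0.0849]
tool_rot: [0.044, 0.999, 0.0, 0.0]
ft_force: [-0.4, -0.2, 4.6]
grip_width: 0.038
grip_force: 15.0
time: 11.22
position: [0.3782, 0.3425, 0.1658]
tool_rot: [0.044, 0.999, 0.0, 0.0]
ft_force: [0.8, 0.6, 0.1]
grip_width: 0.0378
grip_force: 15.0
pos [0.3782 0.3425 0.1658] line 85.0 tilt 0.05 q6 -0.97 
 shift [-1.408 -4.068 -0.178] turn 0.0
```

```bash
python3 -m inch '[-0.08,-0.2,-0.15,0,0,0,-0.18,-0.5,-0.3,0,0,0,-0.28,-0.81,-0.3,0,0,0]'
python3 -m inch '[-0.1,-0.27,0,0,0,0,-0.19,-0.54,0,0,0,0,-0.28,-0.81,0,0,0,0]'
python3 -m inch '[-0.1,-0.27,0,0,0,0,-0.19,-0.54,0,0,0,0,-0.28,-0.81,0,0,0,0]'
python3 -m inch '[-0.1,-0.27,0,0,0,0,-0.19,-0.54,0,0,0,0,-0.28,-0.81,0,0,0,0]'
python3 -m inch '[-0.1,-0.27,0.2,0,0,0,-0.19,-0.54,0.5,0,0,0,-0.28,-0.75,0.8,0,0,0,-0.28,-0.82,1,0,0,0,-0.28,-0.82,1,0,0,0,-0.28,-0.82,1,0,0,0]'
python3 - <<'E'
from h import *
go(.462,.0085,.028)
E
```

```text
time: 11.47
position: [0.3958, 0.2762, 0.1903]
tool_rot: [0.043, 0.999, 0.001, 0.002]
ft_force: [0.6, -0.0, -0.4]
grip_width: 0.0377
grip_force: 15.0
time: 11.72
position: [0.4111, 0.2083, 0.1884]
tool_rot: [0.044, 0.999, -0.0, -0.0]
ft_force: [0.7, -0.1, -0.6]
grip_width: 0.0378
grip_force: 15.0
time: 11.97
position: [0.4278, 0.1418, 0.1882]
tool_rot: [0.044, 0.999, -0.0, -0.0]
ft_force: [0.2, 0.1, -0.5]
grip_width: 0.0378
grip_force: 15.0
time: 12.22
position: [0.4444, 0.0753, 0.1882]
tool_rot: [0.044, 0.999, 0.0, -0.0]
ft_force: [0.3, -1.0, -0.8]
grip_width: 0.0377
grip_force: 15.0
time: 12.72
position: [0.4602, 0.009, 0.1077]
tool_rot: [0.044, 0.999, 0.0, -0.002]
ft_force: [0.9, -0.2, 0.4]
grip_width: 0.0381
grip_force: 15.0
pos [0.4602 0.009  0.1077] line 84.9 tilt 0.2 q6 -1.71 
 shift [-0.027 -0.005  0.996] turn 0.0
```

```bash
python3 -m inch '[0,0,0.25,0,0,0,0,0,0.5,0,0,0,0,0,0.7,0,0,0,0,0,0.85,0,0,0,0,0,0.94,0,0,0,0,0,0.99,0,0,0,0,0,0.99,0,0,0,0,0,0.99,0,0,0]'
python3 -m inch '[0,0,0,0,0,0,0,0,0,0,0,0,0,0,0,0,0,0,0,0,0,0,0,0,0,0,0,0,0,0,0,0,0,0,0,0]' 60
python3 -m inch '[0,0,-0.2,0,0,0,0,0,-0.5,0,0,0,0,0,-0.8,0,0,0,0,0,-1,0,0,0]'
python3 -m inch '[0,0.1,-0.3,0,0,0,0,0.3,-0.6,0,0,0,0,0.5,-1,0,0,0]'
python3 - <<'E'
from h import *
camera('side')
im=camera('top');cv2.imwrite('pics/c1.png',cv2.resize(im[200:310,160:380,::-1],None,fx=3.5,fy=3.5,interpolation=cv2.INTER_CUBIC))
for v in(('top','side'),('top',),('side',)): print('cover',find('cover',.034,near=(.38,.343),fresh=False,views=v))
for v in(('top','side'),('side',)): print('spacer',find('spacer',.003,near=(.461,.009),fresh=False,views=v))
go(.38,.343,.18)
E
```

```text
time: 13.38
position: [0.4616, 0.0093, 0.03]
tool_rot: [0.043, 0.999, -0.0, 0.001]
ft_force: [1.4, -0.0, -0.2]
grip_width: 0.0378
grip_force: 15.0
time: 13.88
position: [0.4613, 0.009, 0.0295]
tool_rot: [0.044, 0.999, -0.0, 0.0]
ft_force: [-0.6, -1.3, 0.1]
grip_width: 0.0592
grip_force: 0.0
time: 14.22
position: [0.4614, 0.009, 0.1109]
tool_rot: [0.044, 0.999, -0.0, 0.001]
ft_force: [0.3, -0.3, 0.5]
grip_width: 0.06
grip_force: 0.0
time: 14.47
position: [0.4634, 0.0491, 0.1895]
tool_rot: [0.045, 0.999, 0.0, -0.002]
ft_force: [0.6, 0.7, -0.2]
grip_width: 0.0599
grip_force: 0.0
cover {'x': np.float64(0.3811), 'y': np.float64(0.3415), 'yaw': np.float64(174.2), 'cost': np.float64(0.123), 'conf': {'top': 0.67, 'side': 0.85}}
cover {'x': np.float64(0.3794), 'y': np.float64(0.3418), 'yaw': np.float64(173.2), 'cost': np.float64(0.048), 'conf': {'top': 0.67}}
cover {'x': np.float64(0.386), 'y': np.float64(0.3433), 'yaw': np.float64(175.9), 'cost': np.float64(0.114), 'conf': {'side': 0.85}}
spacer {'x': np.float64(0.4665), 'y': np.float64(0.0062), 'yaw': np.float64(173.5), 'cost': np.float64(0.117), 'conf': {'side': 0.7}}
spacer {'x': np.float64(0.4665), 'y': np.float64(0.0062), 'yaw': np.float64(173.5), 'cost': np.float64(0.117), 'conf': {'side': 0.7}}
pos [0.4638 0.0485 0.1881] line 84.9 tilt 0.18 q6 -1.62 
 shift [1.368 3.574 0.106] turn 0.0
```

View pics/c1.png

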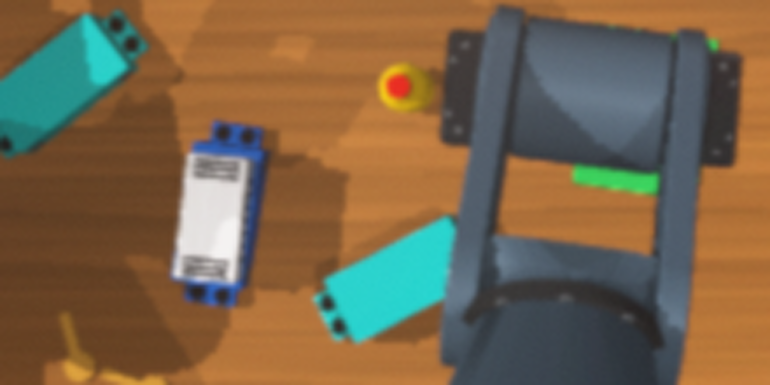

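The cover sits alone on the casting at crop (213,217), and the casting's feet show at (237,133) and (210,293). I'll fly back to it.

```bash
python3 -m inch '[0.1,0.25,0,0,0,0,0.22,0.55,0,0,0,0,0.34,0.89,0,0,0,0]' 70
python3 -m inch '[0.11,0.3,0,0,0,0,0.23,0.6,0,0,0,0,0.34,0.89,0,0,0,0]'
python3 -m inch '[0.11,0.3,0,0,0,0,0.23,0.6,0,0,0,0,0.34,0.89,0,0,0,0]'
python3 -m inch '[0.11,0.3,0.2,0,0,0,0.23,0.6,0.4,0,0,0,0.34,0.8,0.7,0,0,0.016,0.34,0.89,0.9,0,0,0.016,0.34,0.89,0.9,0,0,0.016,0.34,0.89,0.9,0,0,0.016]'
python3 - <<'E'
from h import *
go(.380,.3418,.0595,83.5)
E
```

```text
time: 15.17
position: [0.4434, 0.1218, 0.1883]
tool_rot: [0.045, 0.999, -0.0, -0.001]
ft_force: [0.7, 0.0, 0.3]
grip_width: 0.0682
grip_force: 0.0
time: 15.42
position: [0.422, 0.1961, 0.1883]
tool_rot: [0.044, 0.999, -0.0, -0.001]
ft_force: [0.3, -0.3, -0.2]
grip_width: 0.0698
grip_force: 0.0
time: 15.67
position: [0.4012, 0.2695, 0.1883]
tool_rot: [0.044, 0.999, -0.0, -0.001]
ft_force: [-0.1, -0.7, -0.6]
grip_width: 0.0701
grip_force: 0.0
time: 16.17
position: [0.3804, 0.3415, 0.1159]
tool_rot: [0.056, 0.998, -0.001, -0.002]
ft_force: [0.5, -0.8, 0.1]
grip_width: 0.0702
grip_force: 0.0
pos [0.3804 0.3415 0.1159] line 83.6 tilt 0.23 q6 -0.95 
 shift [0.003 0.005 0.705] turn 0.001
```

```bash
python3 -m inch '[0,0,0.2,0,0,0,0,0,0.4,0,0,0,0,0,0.6,0,0,0,0,0,0.7,0,0,0,0,0,0.7,0,0,0,0,0,0.7,0,0,0]'
python3 -m inch '[0,0,0,0,0,0,0,0,0,0,0,0,0,0,0,0,0,0,0,0,0,0,0,0,0,0,0,0,0,0,0,0,0,0,0,0,0,0,0,0,0,0,0,0,0,0,0,0,0,0,0,0,0,0]' 35 25
python3 -m inch '[0,0,-0.2,0,0,0,0,0,-0.5,0,0,0,0,0,-0.8,0,0,0,0,0,-1,0,0,0]'
python3 - <<'E'
from h import *
go(.6117,-.1886,.18)
E
```

```text
time: 16.67
position: [0.3817, 0.3416, 0.0618]
tool_rot: [0.057, 0.998, 0.0, 0.0]
ft_force: [-0.2, 0.9, 0.2]
grip_width: 0.0701
grip_force: 0.0
time: 17.42
position: [0.3815, 0.3424, 0.0619]
tool_rot: [0.056, 0.998, 0.0, 0.001]
ft_force: [0.1, -0.3, 5.8]
grip_width: 0.0478
grip_force: 25.0
time: 17.75
position: [0.381, 0.3421, 0.1424]
tool_rot: [0.056, 0.998, -0.0, 0.0]
ft_force: [1.0, -0.3, -2.5]
grip_width: 0.0478
grip_force: 25.0
pos [0.381  0.3421 0.1424] line 83.6 tilt 0.01 q6 -0.95 
 shift [-3.609 -6.269 -0.469] turn 0.0
```

```bash
python3 -m inch '[-0.05,-0.1,-0.3,0,0,0,-0.2,-0.4,-0.6,0,0,0,-0.33,-0.6,-0.8,0,0,0,-0.45,-0.78,-0.8,0,0,0]'
for i in 1 2; do :; done
python3 -m inch '[-0.15,-0.26,0,0,0,0,-0.3,-0.52,0,0,0,0,-0.45,-0.78,0,0,0,0]'
python3 -m inch '[-0.15,-0.26,0,0,0,0,-0.3,-0.52,0,0,0,0,-0.45,-0.78,0,0,0,0]'
python3 -m inch '[-0.15,-0.26,0,0,0,0,-0.3,-0.52,0,0,0,0,-0.45,-0.78,0,0,0,0]'
python3 -m inch '[-0.15,-0.26,0,0,0,0,-0.3,-0.52,0,0,0,0,-0.45,-0.78,0,0,0,0]'
python3 -m inch '[-0.15,-0.26,0,0,0,0,-0.3,-0.52,0,0,0,0,-0.45,-0.78,0,0,0,0]'
python3 -m inch '[-0.15,-0.26,0,0,0,0,-0.3,-0.52,0,0,0,0,-0.45,-0.78,0,0,0,0]'
python3 -m inch '[-0.15,-0.26,0.2,0,0,0,-0.3,-0.52,0.5,0,0,0,-0.4,-0.7,0.8,0,0,0,-0.45,-0.78,1,0,0,0,-0.45,-0.78,1,0,0,0,-0.45,-0.78,1,0,0,0]'
python3 - <<'E'
from h import *
go(.6117,-.1886,.0335)
E
```

```text
time: 18.08
position: [0.4114, 0.2758, 0.2081]
tool_rot: [0.056, 0.998, 0.001, 0.003]
ft_force: [0.6, -0.6, -2.9]
grip_width: 0.0478
grip_force: 25.0
time: 18.33
position: [0.4381, 0.2089, 0.2049]
tool_rot: [0.056, 0.998, -0.0, -0.001]
ft_force: [-0.5, 0.7, -2.9]
grip_width: 0.0475
grip_force: 25.0
time: 18.58
position: [0.4669, 0.1428, 0.2047]
tool_rot: [0.056, 0.998, -0.0, -0.001]
ft_force: [0.2, -0.5, -1.6]
grip_width: 0.0478
grip_force: 25.0
time: 18.83
position: [0.4956, 0.0768, 0.2046]
tool_rot: [0.056, 0.998, -0.0, -0.001]
ft_force: [0.7, 0.3, -2.5]
grip_width: 0.0477
grip_force: 25.0
time: 19.08
position: [0.5244, 0.0109, 0.2045]
tool_rot: [0.056, 0.998, 0.0, -0.001]
ft_force: [0.6, 0.0, -2.1]
grip_width: 0.0477
grip_force: 25.0
time: 19.33
position: [0.5531, -0.0551, 0.2044]
tool_rot: [0.056, 0.998, 0.0, -0.001]
ft_force: [-0.1, 0.4, -1.9]
grip_width: 0.0476
grip_force: 25.0
time: 19.58
position: [0.5819, -0.121, 0.2042]
tool_rot: [0.056, 0.998, 0.0, -0.001]
ft_force: [0.5, 1.2, -1.7]
grip_width: 0.048
grip_force: 25.0
time: 20.08
position: [0.6098, -0.1858, 0.1235]
tool_rot: [0.057, 0.998, 0.001, -0.002]
ft_force: [0.7, -0.1, -1.7]
grip_width: 0.0477
grip_force: 25.0
pos [ 0.6098 -0.1858  0.1235] line 83.5 tilt 0.3 q6 -1.93 
 shift [-0.034 -0.035  1.124] turn 0.0
```

```bash
python3 -m inch '[-0.01,-0.03,0.25,0,0,0,-0.01,-0.03,0.5,0,0,0,-0.01,-0.03,0.7,0,0,0,-0.01,-0.03,0.85,0,0,0,-0.01,-0.03,0.95,0,0,0,-0.01,-0.03,1,0,0,0,-0.01,-0.03,1,0,0,0]'
python3 - <<'E'
from h import *
go(.6117,-.1886,.0325)
E
```

```text
time: 20.67
position: [0.6117, -0.1883, 0.0453]
tool_rot: [0.056, 0.998, 0.0, -0.0]
ft_force: [0.3, 0.5, -1.6]
grip_width: 0.0478
grip_force: 25.0
pos [ 0.6117 -0.1883  0.0453] line 83.6 tilt 0.03 q6 -1.93 
 shift [-0.    -0.004  0.159] turn 0.0
```

```bash
python3 -m inch '[0,0,0.05,0,0,0,0,0,0.1,0,0,0,0,0,0.14,0,0,0,0,0,0.165,0,0,0,0,0,0.165,0,0,0,0,0,0.165,0,0,0]'
python3 -m inch '[0,0,0,0,0,0,0,0,0,0,0,0,0,0,0,0,0,0,0,0,0,0,0,0,0,0,0,0,0,0,0,0,0,0,0,0]' 65
python3 -m inch '[0,0,-0.2,0,0,0,0,0,-0.5,0,0,0,0,0,-0.8,0,0,0,0,0,-1,0,0,0]'
python3 -m inch '[0.15,0.26,-0.3,0,0,0,0.3,0.52,-0.6,0,0,0,0.45,0.78,-1,0,0,0]'
python3 -m inch '[0.15,0.26,0,0,0,0,0.3,0.52,0,0,0,0,0.45,0.78,0,0,0,0,0.45,0.78,0,0,0,0]'
python3 - <<'E'
from h import *
camera('side')
im=camera('top');cv2.imwrite('pics/c2.png',cv2.resize(im[130:310,160:480,::-1],None,fx=2.5,fy=2.5,interpolation=cv2.INTER_CUBIC))
for v in(('top',),('side',)): print('cover',find('cover',.004,fresh=False,views=v))
for v in(('top',),('side',)): print('casting',find('casting',0,near=(.383,.343),fresh=False,views=v))
print('spacer',find('spacer',.003,near=(.461,.009),fresh=False,views=('top',)))
go(.384,.343,.18,80)
E
```

```text
time: 21.17
position: [0.6119, -0.1888, 0.0322]
tool_rot: [0.056, 0.998, -0.0, 0.0]
ft_force: [0.0, -0.5, -1.4]
grip_width: 0.0477
grip_force: 25.0
time: 21.67
position: [0.6119, -0.1888, 0.0323]
tool_rot: [0.056, 0.998, -0.0, 0.0]
ft_force: [0.8, 0.3, -0.7]
grip_width: 0.0643
grip_force: 0.0
time: 22.0
position: [0.6125, -0.1891, 0.1142]
tool_rot: [0.056, 0.998, -0.0, 0.001]
ft_force: [-0.4, 0.7, -0.4]
grip_width: 0.065
grip_force: 0.0
time: 22.25
position: [0.5814, -0.1219, 0.1917]
tool_rot: [0.057, 0.998, 0.001, -0.002]
ft_force: [0.2, -0.1, -0.3]
grip_width: 0.0648
grip_force: 0.0
time: 22.58
position: [0.5511, -0.0525, 0.1923]
tool_rot: [0.055, 0.998, 0.001, -0.002]
ft_force: [-0.0, -0.1, -0.4]
grip_width: 0.0649
grip_force: 0.0
cover {'x': np.float64(0.6339), 'y': np.float64(-0.1704), 'yaw': np.float64(89.4), 'cost': np.float64(0.818), 'conf': {'top': 0.7}}
cover {'x': np.float64(0.6152), 'y': np.float64(-0.1904), 'yaw': np.float64(173.8), 'cost': np.float64(0.094), 'conf': {'side': 0.89}}
casting {'x': np.float64(0.3804), 'y': np.float64(0.3423), 'yaw': np.float64(170.7), 'cost': np.float64(0.119), 'conf': {'top': 0.87}}
casting {'x': np.float64(0.3885), 'y': np.float64(0.3365), 'yaw': np.float64(170.8), 'cost': np.float64(0.134), 'conf': {'side': 0.86}}
spacer None
pos [ 0.5549 -0.0577  0.192 ] line 83.5 tilt 0.03 q6 -1.76 
 shift [2.691 4.734 0.148] turn 0.039
```

View pics/c2.png

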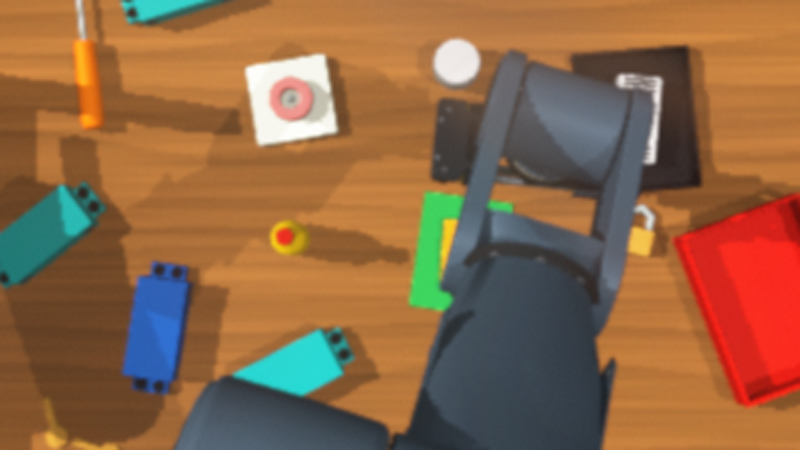

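The cover sits in the middle of the tray at crop (640,118). The bare blue casting is at crop (158,328), about px (223,261), and is clearly blue rather than turquoise. I'll fly to the casting.

```bash
python3 -m inch '[0.15,0.26,0,0,0,0,0.3,0.52,0,0,0,0,0.45,0.79,0,0,0,0]' 78
python3 -m inch '[0.15,0.26,0,0,0,0,0.3,0.52,0,0,0,0,0.45,0.79,0,0,0,0]'
python3 -m inch '[0.15,0.26,0,0,0,0,0.3,0.52,0,0,0,0,0.45,0.79,0,0,0,0]'
python3 -m inch '[0.15,0.26,0,0,0,0,0.3,0.52,0,0,0,0,0.45,0.79,0,0,0,0]'
python3 -m inch '[0.15,0.26,0,0,0,0,0.3,0.52,0,0,0,0,0.45,0.79,0,0,0,0]'
python3 -m inch '[0.15,0.26,0.2,0,0,0,0.3,0.52,0.5,0,0,0,0.4,0.7,0.8,0,0,0.03,0.45,0.79,1,0,0,0.03,0.45,0.79,1,0,0,0.03,0.45,0.79,1,0,0,0.03]'
python3 - <<'E'
from h import *
go(.382,.342,.029,80.7)
E
```

```text
time: 23.18
position: [0.5258, 0.0096, 0.1919]
tool_rot: [0.058, 0.998, -0.0, 0.0]
ft_force: [0.2, -0.0, -0.2]
grip_width: 0.075
grip_force: 0.0
time: 23.43
position: [0.497, 0.0771, 0.192]
tool_rot: [0.057, 0.998, -0.0, 0.0]
ft_force: [-0.2, 0.7, 0.5]
grip_width: 0.078
grip_force: 0.0
time: 23.68
position: [0.4684, 0.1442, 0.1921]
tool_rot: [0.057, 0.998, -0.0, 0.0]
ft_force: [0.2, -0.5, -0.2]
grip_width: 0.078
grip_force: 0.0
time: 23.93
position: [0.4398, 0.2112, 0.1921]
tool_rot: [0.057, 0.998, -0.0, 0.0]
ft_force: [-0.3, 0.2, 0.1]
grip_width: 0.0781
grip_force: 0.0
time: 24.18
position: [0.4111, 0.2781, 0.192]
tool_rot: [0.057, 0.998, -0.0, 0.0]
ft_force: [-0.6, -0.7, 0.4]
grip_width: 0.0779
grip_force: 0.0
time: 24.68
position: [0.3822, 0.3441, 0.1114]
tool_rot: [0.079, 0.997, -0.001, -0.001]
ft_force: [-0.2, -0.2, 0.5]
grip_width: 0.0782
grip_force: 0.0
pos [0.3822 0.3441 0.1114] line 80.9 tilt 0.12 q6 -0.9 
 shift [-0.003 -0.025  1.03 ] turn 0.002
```

```bash
python3 -m inch '[0,-0.02,0.25,0,0,0,0,-0.02,0.5,0,0,0,0,-0.02,0.7,0,0,0,0,-0.02,0.9,0,0,0,0,-0.02,1,0,0,0,0,-0.02,1,0,0,0,0,-0.02,1,0,0,0]'
python3 -m inch '[0,0,0.02,0,0,0,0,0,0.02,0,0,0,0,0,0.02,0,0,0,0,0,0.02,0,0,0,0,0,0.02,0,0,0,0,0,0.02,0,0,0,0,0,0.02,0,0,0,0,0,0.02,0,0,0,0,0,0.02,0,0,0,0,0,0.02,0,0,0]' 45 50
python3 -m inch '[0,0,-0.1,0,0,0,0,0,-0.2,0,0,0,0,0,-0.3,0,0,0,0,0,-0.5,0,0,0,0,0,-0.75,0,0,0,0,0,-1,0,0,0]'
python3 - <<'E'
from h import *
go(.47,0,.19);go(.4118,-.3275,.19,104)
print('spacer',[find('spacer',.003,near=(.461,.009),views=(v,)) for v in('top','side')])
E
```

```text
time: 25.27
position: [0.383, 0.3426, 0.0328]
tool_rot: [0.08, 0.997, 0.0, 0.0]
ft_force: [0.3, 0.1, 0.1]
grip_width: 0.0776
grip_force: 0.0
time: 26.1
position: [0.3825, 0.3433, 0.0311]
tool_rot: [0.08, 0.997, 0.001, 0.001]
ft_force: [0.3, 1.2, 5.3]
grip_width: 0.0556
grip_force: 50.0
time: 26.6
position: [0.3809, 0.3421, 0.111]
tool_rot: [0.08, 0.997, -0.001, -0.001]
ft_force: [0.2, 0.0, -6.6]
grip_width: 0.056
grip_force: 50.0
pos [0.3809 0.3421 0.111 ] line 80.9 tilt 0.17 q6 -0.9 
 shift [-1.777 -4.047 -0.984] turn 0.0
pos [0.3809 0.3421 0.111 ] line 80.9 tilt 0.17 q6 -0.9 
 shift [-1.71  -8.204 -0.976] turn -0.257
spacer [{'x': np.float64(0.4604), 'y': np.float64(0.0083), 'yaw': np.float64(173.8), 'cost': np.float64(0.076), 'conf': {'top': 0.58}}, {'x': np.float64(0.4662), 'y': np.float64(0.0062), 'yaw': np.float64(174.9), 'cost': np.float64(0.07), 'conf': {'side': 0.73}}]
```

```bash
python3 -m inch '[0,0,-0.3,0,0,0,-0.05,-0.15,-0.6,0,0,0,-0.15,-0.35,-0.9,0,0,0,-0.25,-0.6,-1,0,0,0,-0.35,-0.81,-1,0,0,0]'
python3 -m inch '[-0.12,-0.27,0,0,0,0,-0.24,-0.54,0,0,0,0,-0.35,-0.81,0,0,0,0]'
python3 -m inch '[-0.12,-0.27,0,0,0,0,-0.24,-0.54,0,0,0,0,-0.35,-0.81,0,0,0,0]'
python3 -m inch '[-0.12,-0.27,0,0,0,0,-0.24,-0.54,0,0,0,0,-0.35,-0.81,0,0,0,0]'
python3 -m inch '[-0.12,-0.27,0,0,0,-0.06,-0.24,-0.54,0,0,0,-0.12,-0.35,-0.81,0,0,0,-0.19,-0.35,-0.81,0,0,0,-0.257,-0.35,-0.81,0,0,0,-0.257]'
python3 - <<'E'
from h import *
go(.4118,-.3275,.19,104)
E
```

```text
time: 27.22
position: [0.3995, 0.2737, 0.1912]
tool_rot: [0.079, 0.997, 0.0, 0.001]
ft_force: [0.7, 0.6, -7.5]
grip_width: 0.0558
grip_force: 50.0
time: 27.47
position: [0.4155, 0.2046, 0.189]
tool_rot: [0.08, 0.997, -0.001, -0.002]
ft_force: [0.4, -0.0, -7.1]
grip_width: 0.0555
grip_force: 50.0
time: 27.72
position: [0.4328, 0.1362, 0.189]
tool_rot: [0.08, 0.997, -0.0, -0.002]
ft_force: [-0.2, -0.2, -7.5]
grip_width: 0.0554
grip_force: 50.0
time: 27.97
position: [0.4502, 0.068, 0.189]
tool_rot: [0.08, 0.997, 0.0, -0.002]
ft_force: [-0.4, 0.3, -5.8]
grip_width: 0.0553
grip_force: 50.0
time: 28.38
position: [0.468, -0.0005, 0.189]
tool_rot: [-0.121, 0.993, 0.001, -0.002]
ft_force: [-0.7, 0.4, -6.5]
grip_width: 0.0557
grip_force: 50.0
pos [ 0.468  -0.0005  0.189 ] line 103.9 tilt 0.19 q6 -2.05 
 shift [ 1.665 -3.799 -0.013] turn -0.001
```

```bash
python3 -m inch '[0.1,-0.22,0,0,0,0,0.21,-0.48,0,0,0,0,0.333,-0.76,0,0,0,0]'
python3 -m inch '[0.11,-0.25,0,0,0,0,0.22,-0.5,0,0,0,0,0.333,-0.76,0,0,0,0]'
python3 -m inch '[0.11,-0.25,0,0,0,0,0.22,-0.5,0,0,0,0,0.333,-0.76,0,0,0,0]'
python3 -m inch '[0.11,-0.25,0,0,0,0,0.22,-0.5,0,0,0,0,0.333,-0.76,0,0,0,0]'
python3 -m inch '[0.11,-0.25,0.1,0,0,0,0.22,-0.5,0.3,0,0,0,0.3,-0.7,0.5,0,0,0,0.333,-0.76,0.8,0,0,0,0.333,-0.76,0.9,0,0,0,0.333,-0.76,0.9,0,0,0,0.333,-0.76,0.9,0,0,0]'
python3 - <<'E'
from h import *
go(.4118,-.3275,.038,104)
cv2.imwrite('pics/b1.png',cv2.resize(camera('side')[270:390,240:400,::-1],None,fx=4,fy=4,interpolation=cv2.INTER_CUBIC))
E
```

```text
time: 28.63
position: [0.4559, -0.0637, 0.1892]
tool_rot: [-0.121, 0.993, 0.001, -0.002]
ft_force: [0.8, 0.4, -6.5]
grip_width: 0.0555
grip_force: 50.0
time: 28.88
position: [0.4447, -0.1295, 0.1893]
tool_rot: [-0.121, 0.993, 0.001, -0.002]
ft_force: [0.1, -0.1, -7.1]
grip_width: 0.0557
grip_force: 50.0
time: 29.13
position: [0.4338, -0.1948, 0.1892]
tool_rot: [-0.121, 0.993, 0.002, -0.001]
ft_force: [0.4, -0.4, -6.3]
grip_width: 0.0556
grip_force: 50.0
time: 29.38
position: [0.4228, -0.26, 0.1891]
tool_rot: [-0.121, 0.993, 0.002, -0.001]
ft_force: [0.7, -0.1, -6.2]
grip_width: 0.0554
grip_force: 50.0
time: 29.97
position: [0.4122, -0.3243, 0.1176]
tool_rot: [-0.122, 0.993, 0.002, -0.001]
ft_force: [-0.2, -0.3, -6.6]
grip_width: 0.0555
grip_force: 50.0
pos [ 0.4122 -0.3243  0.1176] line 104.0 tilt 0.27 q6 -2.69 
 shift [ 0.013 -0.041  0.995] turn -0.0
```

View pics/b1.png

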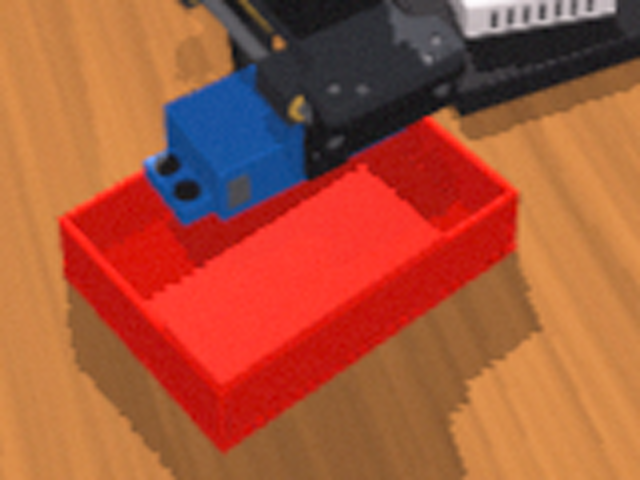

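The casting is held level above the box, with its left end at crop (190,150). I'll lower it.

```bash
python3 -m inch '[0.01,-0.04,0.2,0,0,0,0.01,-0.04,0.4,0,0,0,0.01,-0.04,0.55,0,0,0,0.01,-0.04,0.7,0,0,0,0.01,-0.04,0.8,0,0,0,0.01,-0.04,0.9,0,0,0,0.01,-0.04,0.9,0,0,0,0.01,-0.04,0.9,0,0,0]'
python3 -m inch '[0,0,0.03,0,0,0,0,0,0.06,0,0,0,0,0,0.08,0,0,0,0,0,0.1,0,0,0,0,0,0.11,0,0,0,0,0,0.11,0,0,0]'
```

```text
time: 30.68
position: [0.4132, -0.3297, 0.0469]
tool_rot: [-0.122, 0.993, -0.0, 0.0]
ft_force: [0.5, -0.2, -6.7]
grip_width: 0.0558
grip_force: 50.0
time: 31.18
position: [0.4128, -0.3298, 0.0376]
tool_rot: [-0.122, 0.993, 0.0, -0.0]
ft_force: [-0.1, -1.1, -7.1]
grip_width: 0.0554
grip_force: 50.0
```

```bash
python3 -m inch '[0,0,0.01,0,0,0,0,0,0.02,0,0,0,0,0,0.025,0,0,0,0,0,0.025,0,0,0]'
```

```text
time: 31.52
position: [0.4129, -0.3299, 0.0362]
tool_rot: [-0.122, 0.993, -0.0, 0.0]
ft_force: [-0.5, 0.5, -1.2]
grip_width: 0.0557
grip_force: 50.0
```

Contact: the load is now on the floor. I'll release, rise and return to the spacer.

```bash
python3 -m inch '[0,0,0,0,0,0,0,0,0,0,0,0,0,0,0,0,0,0,0,0,0,0,0,0,0,0,0,0,0,0,0,0,0,0,0,0]' 68
python3 -m inch '[0,0,-0.2,0,0,0,0,0,-0.5,0,0,0,0,0,-0.8,0,0,0,0,0,-1,0,0,0]'
python3 -m inch '[-0.1,0.22,-0.4,0,0,0,-0.21,0.48,-0.7,0,0,0,-0.33,0.76,-0.9,0,0,0]'
python3 -m inch '[-0.11,0.25,0,0,0,0,-0.22,0.5,0,0,0,0,-0.33,0.76,0,0,0,0]'
python3 -m inch '[-0.11,0.25,0,0,0,0,-0.22,0.5,0,0,0,0.06,-0.33,0.76,0,0,0,0.13,-0.33,0.76,0,0,0,0.2,-0.33,0.76,0,0,0,0.225,-0.33,0.76,0,0,0,0.225]'
python3 - <<'E'
from h import *
camera('side')
im=camera('top');cv2.imwrite('pics/b2.png',cv2.resize(im[190:310,310:530,::-1],None,fx=3.5,fy=3.5,interpolation=cv2.INTER_CUBIC))
for v in(('top',),('side',)): print('casting',find('casting',.005,near=(.413,-.33),fresh=False,views=v))
print('box',find('box',0,fresh=False))
go(.461,.0085,.12,84)
E
```

```text
time: 32.02
position: [0.413, -0.3299, 0.0359]
tool_rot: [-0.122, 0.993, -0.0, 0.0]
ft_force: [1.0, -0.4, -0.4]
grip_width: 0.068
grip_force: 0.0
time: 32.35
position: [0.4133, -0.3302, 0.1174]
tool_rot: [-0.122, 0.993, -0.001, 0.0]
ft_force: [0.3, 0.1, 0.6]
grip_width: 0.0683
grip_force: 0.0
time: 32.6
position: [0.4245, -0.265, 0.1901]
tool_rot: [-0.121, 0.993, -0.002, 0.001]
ft_force: [0.2, -0.0, -0.4]
grip_width: 0.0677
grip_force: 0.0
time: 32.85
position: [0.4349, -0.1982, 0.1884]
tool_rot: [-0.122, 0.993, -0.001, 0.001]
ft_force: [-0.0, 0.6, 0.5]
grip_width: 0.0681
grip_force: 0.0
time: 33.35
position: [0.4456, -0.133, 0.1878]
tool_rot: [0.054, 0.999, -0.0, 0.0]
ft_force: [0.1, -0.9, -0.2]
grip_width: 0.0681
grip_force: 0.0
casting {'x': np.float64(0.4118), 'y': np.float64(-0.3337), 'yaw': np.float64(10.0), 'cost': np.float64(0.359), 'conf': {'top': 0.69}}
casting {'x': np.float64(0.415), 'y': np.float64(-0.3321), 'yaw': np.float64(14.5), 'cost': np.float64(0.147), 'conf': {'side': 0.93}}
box {'x': np.float64(0.4132), 'y': np.float64(-0.3321), 'yaw': np.float64(20.1), 'cost': np.float64(0.298), 'conf': {'top': 0.84, 'side': 0.57}}
pos [ 0.4456 -0.134   0.1878] line 83.7 tilt 0.0 q6 -1.99 
 shift [0.003 1.791 0.847] turn -0.003
```

View pics/b2.png

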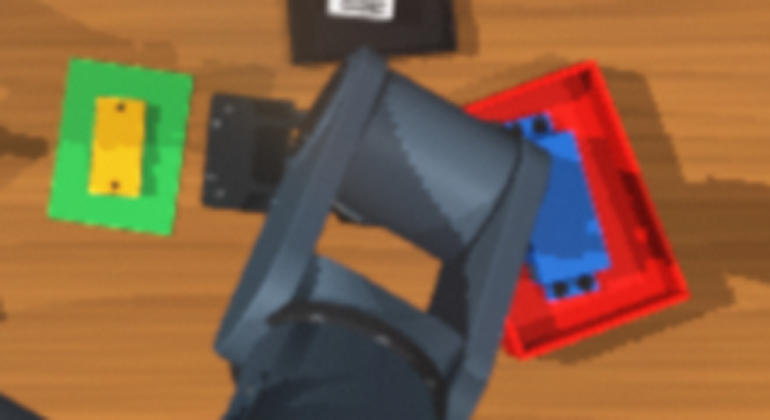

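The spacer lies on the mat at crop (116,146) and the casting is in the middle of the box at about crop (549,207). I'll fetch the spacer.

```bash
python3 -m inch '[0,0.25,0,0,0,0,0,0.5,0,0,0,0,0,0.75,0,0,0,0,0,0.95,0,0,0,0]' 60
python3 -m inch '[0,0.25,0.1,0,0,0,0,0.5,0.3,0,0,0,0,0.7,0.5,0,0,0,0,0.84,0.8,0,0,0,0,0.84,0.9,0,0,0,0,0.84,0.9,0,0,0]'
python3 - <<'E'
from h import *
go(.461,.0085,.0285,84)
print(back('top',(466.5,248.7),.017),back('top',(342.7,231.3),.015))
E
```

```text
time: 33.98
position: [0.4538, -0.0573, 0.1877]
tool_rot: [0.055, 0.998, 0.0, -0.0]
ft_force: [-0.6, 0.0, -0.3]
grip_width: 0.0608
grip_force: 0.0
time: 34.48
position: [0.46, 0.009, 0.1141]
tool_rot: [0.054, 0.999, 0.0, -0.002]
ft_force: [-0.4, -0.7, 0.2]
grip_width: 0.06
grip_force: 0.0
pos [0.46   0.009  0.1141] line 83.8 tilt 0.27 q6 -1.69 
 shift [-0.019 -0.005  1.07 ] turn -0.002
[ 0.41175215 -0.32812553  0.017     ] [0.4614373  0.01224139 0.015     ]
```

```bash
python3 -m inch '[-0.01,0,0.25,0,0,0,-0.01,0,0.5,0,0,0,-0.01,0,0.7,0,0,0,-0.01,0,0.85,0,0,0,-0.01,0,0.95,0,0,0,-0.01,0,1,0,0,0,-0.01,0,1,0,0,0]'
python3 -m inch '[0,0,0.05,0,0,0,0,0,0.06,0,0,0,0,0,0.06,0,0,0]'
python3 -m inch '[0,0,0,0,0,0,0,0,0,0,0,0,0,0,0,0,0,0,0,0,0,0,0,0,0,0,0,0,0,0,0,0,0,0,0,0,0,0,0,0,0,0,0,0,0,0,0,0,0,0,0,0,0,0]' 25 15
python3 -m inch '[0,0,-0.2,0,0,0,0,0,-0.5,0,0,0,0,0,-0.8,0,0,0,0,0,-1,0,0,0]'
python3 -m inch '[0,0,-0.3,0,0,-0.06,0,0,-0.6,0,0,-0.13,0,0,-0.8,0,0,-0.19,0,0,-0.9,0,0,-0.225,0,0,-0.9,0,0,-0.225]'
python3 - <<'E'
from h import *
go(.4125,-.3295,.18,104)
E
```

```text
time: 35.07
position: [0.4623, 0.0079, 0.0357]
tool_rot: [0.055, 0.998, -0.0, -0.0]
ft_force: [0.0, 0.6, 0.2]
grip_width: 0.0599
grip_force: 0.0
time: 35.32
position: [0.4623, 0.0085, 0.0313]
tool_rot: [0.055, 0.999, -0.0, 0.0]
ft_force: [0.5, 0.9, -0.4]
grip_width: 0.0597
grip_force: 0.0
time: 36.07
position: [0.4622, 0.0086, 0.0311]
tool_rot: [0.055, 0.999, 0.0, 0.0]
ft_force: [-0.6, 1.2, 2.7]
grip_width: 0.038
grip_force: 14.9
time: 36.4
position: [0.4622, 0.0085, 0.1122]
tool_rot: [0.055, 0.999, -0.0, 0.0]
ft_force: [0.4, -0.9, -1.3]
grip_width: 0.0377
grip_force: 15.0
time: 36.82
position: [0.463, 0.0084, 0.1846]
tool_rot: [-0.122, 0.992, -0.001, 0.002]
ft_force: [0.1, -0.1, -0.9]
grip_width: 0.0376
grip_force: 15.0
pos [0.463  0.0084 0.1846] line 104.0 tilt 0.23 q6 -2.04 
 shift [ 1.638 -3.944  0.059] turn 0.001
```

```bash
python3 -m inch '[0.1,-0.24,0,0,0,0,0.21,-0.5,0,0,0,0,0.328,-0.79,0,0,0,0]'
python3 -m inch '[0.11,-0.26,0,0,0,0,0.22,-0.52,0,0,0,0,0.328,-0.79,0,0,0,0]'
python3 -m inch '[0.11,-0.26,0,0,0,0,0.22,-0.52,0,0,0,0,0.328,-0.79,0,0,0,0]'
python3 -m inch '[0.11,-0.26,0,0,0,0,0.22,-0.52,0,0,0,0,0.328,-0.79,0,0,0,0]'
python3 -m inch '[0.11,-0.26,0.1,0,0,0,0.22,-0.52,0.3,0,0,0,0.3,-0.7,0.5,0,0,0,0.328,-0.79,0.8,0,0,0,0.328,-0.79,1,0,0,0,0.328,-0.79,1,0,0,0,0.328,-0.79,1,0,0,0]'
python3 - <<'E'
from h import *
go(.4127,-.3295,.067,104)
E
```

```text
time: 37.07
position: [0.451, -0.059, 0.1821]
tool_rot: [-0.122, 0.993, 0.0, -0.001]
ft_force: [0.2, 0.4, -0.4]
grip_width: 0.0379
grip_force: 15.0
time: 37.32
position: [0.4406, -0.1273, 0.1818]
tool_rot: [-0.121, 0.993, 0.001, -0.001]
ft_force: [0.6, -0.0, -0.5]
grip_width: 0.0374
grip_force: 15.0
time: 37.57
position: [0.4304, -0.1949, 0.1818]
tool_rot: [-0.121, 0.993, 0.001, -0.001]
ft_force: [0.7, 0.6, -0.5]
grip_width: 0.0374
grip_force: 15.0
time: 37.82
position: [0.4203, -0.2625, 0.1817]
tool_rot: [-0.121, 0.993, 0.001, -0.001]
ft_force: [1.3, -0.6, -0.3]
grip_width: 0.0379
grip_force: 15.0
time: 38.4
position: [0.4101, -0.3287, 0.1013]
tool_rot: [-0.121, 0.993, 0.002, -0.001]
ft_force: [0.2, -0.1, -0.0]
grip_width: 0.0378
grip_force: 15.0
pos [ 0.4101 -0.3287  0.1013] line 103.9 tilt 0.27 q6 -2.7 
 shift [-0.03  -0.02   0.429] turn -0.001
```

```bash
python3 -m inch '[-0.02,-0.01,0.1,0,0,0,-0.02,-0.01,0.2,0,0,0,-0.02,-0.01,0.3,0,0,0,-0.02,-0.01,0.36,0,0,0,-0.02,-0.01,0.4,0,0,0,-0.02,-0.01,0.41,0,0,0,-0.02,-0.01,0.41,0,0,0]'
```

```text
time: 38.98
position: [0.4129, -0.33, 0.07]
tool_rot: [-0.122, 0.993, 0.0, -0.0]
ft_force: [0.2, 0.5, 0.3]
grip_width: 0.0376
grip_force: 15.0
```

```bash
python3 -m inch '[0,0,0.02,0,0,0,0,0,0.03,0,0,0,0,0,0.035,0,0,0,0,0,0.035,0,0,0]'
python3 -m inch '[0,0,0,0,0,0,0,0,0,0,0,0,0,0,0,0,0,0,0,0,0,0,0,0,0,0,0,0,0,0,0,0,0,0,0,0]' 58
python3 -m inch '[0,0,-0.2,0,0,0,0,0,-0.5,0,0,0,0,0,-0.8,0,0,0,0,0,-1,0,0,0]'
python3 -m inch '[-0.1,0.25,-0.3,0,0,0,-0.21,0.5,-0.4,0,0,0,-0.33,0.79,-0.5,0,0,0]'
python3 -m inch '[-0.1,0.25,0,0,0,0,-0.21,0.5,0,0,0,0,-0.33,0.79,0,0,0,0]'
python3 -m inch '[-0.1,0.25,0,0,0,0,-0.21,0.5,0,0,0,0,-0.33,0.79,0,0,0,0]'
python3 -m inch '[-0.1,0.25,0,0,0,0,-0.21,0.5,0,0,0,0,-0.33,0.79,0,0,0,0]'
python3 -m inch '[-0.1,0.25,0,0,0,0,-0.21,0.5,0,0,0,0,-0.33,0.79,0,0,0,0,-0.33,0.79,0,0,0,0,-0.33,0.79,0,0,0,0]'
python3 - <<'E'
from h import *
r=lambda i,w,h:cv2.resize(i,(w,h),interpolation=cv2.INTER_CUBIC)
a=camera('side')[140:390,220:420,::-1];b=camera('top')[130:300,250:520,::-1]
cv2.imwrite('pics/end.png',np.hstack([r(a,320,400),r(b,470,400)]))
for t,z in(('casting',.005),('spacer',.039),('cover',.004),('wheel',.014),('box',0),('tray',0)):
    print(t,[find(t,z,near=dict(casting=(.413,-.33)).get(t),fresh=False,views=(v,)) for v in('top','side')])
E
```

```text
time: 39.32
position: [0.4129, -0.3302, 0.0674]
tool_rot: [-0.122, 0.993, -0.0, 0.0]
ft_force: [0.2, -0.4, -0.1]
grip_width: 0.0378
grip_force: 15.0
time: 39.82
position: [0.4129, -0.3302, 0.0674]
tool_rot: [-0.122, 0.993, -0.0, 0.0]
ft_force: [0.5, 1.2, 0.3]
grip_width: 0.0576
grip_force: 0.0
time: 40.15
position: [0.4133, -0.3305, 0.1491]
tool_rot: [-0.122, 0.993, -0.001, 0.0]
ft_force: [0.5, -0.1, -0.2]
grip_width: 0.0579
grip_force: 0.0
time: 40.4
position: [0.4238, -0.2629, 0.1888]
tool_rot: [-0.121, 0.993, -0.001, 0.001]
ft_force: [0.9, 0.4, 0.3]
grip_width: 0.0581
grip_force: 0.0
time: 40.65
position: [0.4338, -0.1942, 0.1878]
tool_rot: [-0.121, 0.993, -0.001, 0.0]
ft_force: [0.1, 0.9, 0.2]
grip_width: 0.0581
grip_force: 0.0
time: 40.9
position: [0.4441, -0.1263, 0.1875]
tool_rot: [-0.121, 0.993, -0.0, 0.0]
ft_force: [1.0, -0.3, -0.0]
grip_width: 0.0582
grip_force: 0.0
time: 41.15
position: [0.4544, -0.0585, 0.1874]
tool_rot: [-0.121, 0.993, -0.0, 0.0]
ft_force: [1.2, 0.4, 0.4]
grip_width: 0.0579
grip_force: 0.0
time: 41.57
position: [0.4644, 0.0093, 0.1874]
tool_rot: [-0.123,
[... 836 characters left out ...]
 'cost': np.float64(0.084), 'conf': {'top': 0.73}}, {'x': np.float64(0.6413), 'y': np.float64(0.1927), 'yaw': np.float64(4.3), 'cost': np.float64(0.111), 'conf': {'side': 0.58}}]
box [{'x': np.float64(0.4081), 'y': np.float64(-0.3298), 'yaw': np.float64(20.6), 'cost': np.float64(0.02), 'conf': {'top': 0.63}}, {'x': np.float64(0.4148), 'y': np.float64(-0.3315), 'yaw': np.float64(19.9), 'cost': np.float64(0.023), 'conf': {'side': 0.76}}]
tray [{'x': np.float64(0.6077), 'y': np.float64(-0.1921), 'yaw': np.float64(4.2), 'cost': np.float64(0.042), 'conf': {'top': 0.87}}, {'x': np.float64(0.6139), 'y': np.float64(-0.1925), 'yaw': np.float64(4.5), 'cost': np.float64(0.031), 'conf': {'side': 0.75}}]
```

View pics/end.png

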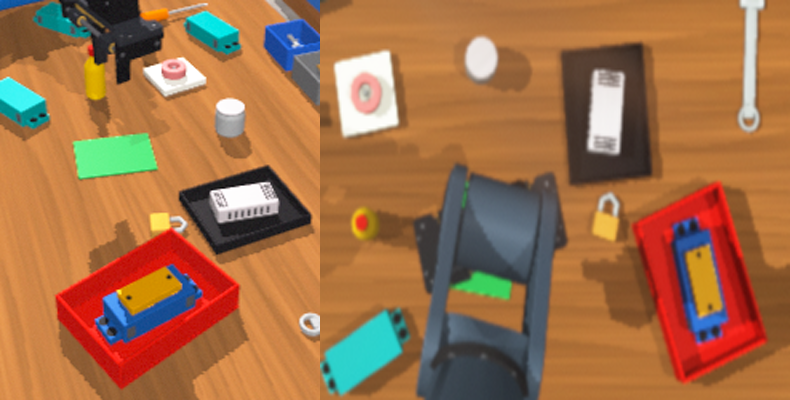

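The spacer is centred on the casting in the box (right half, px 702,280). The cover is flat in the tray (605,112), the wheel is on the pin (367,95), and the bottle is still standing.

```bash
python3 -c "
from rig import hand_in
print(hand_in())"
```

```text
the job is handed in; nothing more can be done
None
```

The job is handed in at about 42 s on the robot clock, with no verdict returned: in the last pictures the wheel is on its pin, the cover is upright in the tray, the casting is in the box with the spacer centred on it, and the oil bottle is still standing; the wheel was let go about 6 mm above the stand, already over the pin, because the fingertips reached below it.

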